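# Clear the light tester and hold a cuvette in its beam

### The arm

A 6-joint arm with a two-finger parallel gripper is mounted at the origin on the work surface. World frame = base frame: x ahead of the robot, y to its left, z up, the work surface at z = 0. Lengths are in m, angles in rad, forces in N, time in s.
With the tool pointing down it reaches from about 0.3 to 0.875 m from the base axis. Payload 6.4 kg.
Tool frame: the origin (TCP) lies midway between the tips of the shut fingers; the grasp point (between the pads) lies 19 mm behind it; z points along the fingers, x is the direction in which the jaws open and shut, and the axes are right-handed (so a half turn about z gives the same grasp; the last joint's range is limited). The gripper opens to 88 mm and grips with 3 to 60 N. Pads are 18 mm wide; open, the fingers measure 123 mm over their backs; the gripper's body (75 mm by 187 mm) begins 45 mm behind the grasp point.
Start: joints at [0.897, 0.181, 1.607, -0, 1.354, -0.206], TCP at [0.259, 0.513, 0.208] pointing down, gripper open.
Joint ranges: [-2.99, 2.99], [-0.89, 2.07], [0.3, 2.58], [-1.14, 4.28], [0, 2.63], [-3.12, 3.12]. Speed limits (rad/s): [2.57, 2.57, 3.01, 3.14, 3.14, 3.14].

### API

Orientations are given as a unit quaternion [w, x, y, z].
In Python, from plant import r, solver, sensors, eyes, close_job gives the robot as it stands. Calls block until the motion is done:
- r.move_to(position, orientation): joint-space move of the TCP to a pose.
- r.move_linear(position, rotation=None, vel=0.15, max_force=None): straight line of the TCP; rotation=None keeps the orientation; vel is the mean speed in m/s. With max_force (N) it stops when the force on the tool has changed by that much, and returns True; else False.
- r.set_joints(angles): joint-space move.
- r.gripper_to(opening, force=None): opening from 0.0 (shut) to 1.0 (fully open); force is the grip in N (None keeps the last); returns when the fingers have stopped.
- r.wait(seconds).
- solver.inverse_kinematics(position, orientation): joint angles nearest the present ones, or None.
- sensors.get_state(): the state.
- eyes.grab_frame(name): name is "scene" or "top"; returns a dict with "pixels" (480x640x3 uint8, blue, green, red), "fovy" (degrees; the focal length in pixels is half the picture's height over the tangent of half this angle, whatever the lens; pixels are square), "cx", "cy" (the principal point, pixels), "xyz" and "orientation" of the camera in the world. Camera axes: x right, y up, looking along -z (the intrinsics and any distortion apply to the point x, -y, -z); pixel columns grow to the right and rows downward; lengths in m; the calibration is good to about 2 mm. A picture is of the moment at which its call begins. There is no depth.
A pose or a line that the arm cannot do raises r.PlanningError and nothing moves.
- close_job(): hands the job in, once; it reports no verdict.
The state is a dict: "time": time; "joint_positions": joint angles; "qd": joint speeds; "joint_efforts": joint torques, N m; "tool_pos": TCP position; "eef_rot": TCP orientation; "contact_force": force on the tool from outside, world axes, zero at the start; "moment": the same for the moment, N m; "gripper_width": opening from 0.0 (shut) to 1.0 (fully open).
Only numpy, scipy, OpenCV 4.12 (cv2) and the standard library are available. Lean on these libraries where they do the work, as an engineer would, in place of code of your own. Each camera call takes 0.05 s, during which the arm holds its last target.

### The job

Clear the light path of the tester: pack the metal block and the jar that stand between its lamp and its sensor upright side by side into the small open wooden box, set down on its floor and not dropped. Then take the cuvette out of the rack, gripping it by its two broad frosted sides only and never touching the clear windows, and hold it upright in the middle of the light path, at lens height and clear of the tester, with its windows squarely facing the lamp and the sensor. Finish while still holding it there, and leave everything else where it is.

Things in the scene. Friction and masses are not known exactly. Their poses are not given: they have to be found in the camera images.
- tester: home-made light tester, fixed: plywood deck 110 x 220 mm, 10 mm thick, with a lamp post (bare metal with fins, +y end) and a sensor post (grey, -y end), each 50 mm wide and 85 mm high above the table; 160 mm clear between the posts (150 mm between their lens rims). Origin: centre of the deck's underside; y runs along the light path from sensor to lamp, z up
- beam (a point): middle of the light path, half-way between the two lenses of the tester, 60 mm above the table (50 mm above the deck); the light runs along this frame's y axis. A thin black cross on the deck lies below it
- kitbox: small open wooden box, fixed, 54 (x) x 98 (y) x 26 mm high outside; 4 mm walls and floor, so 46 x 90 mm and 22 mm deep inside. Origin: centre of the underside; its long side is y
- block_mid (a point): centre of the bare metal block, upright, 36 x 36 mm and 64 mm high, 0.17 to 0.28 kg, loose, standing at the start on the tester's deck in the light path, turned up to 0.2 rad to the tester. Axes along its edges, z up. In the box its upper 42 mm stand out above the rim
- jar_mid (a point): centre of the round amber screw-cap jar, upright, closed; glass 37 mm diameter, black cap 38 mm diameter on the upper 18 mm, 64 mm high, up to 0.14 kg, loose, standing at the start on the tester's deck in the light path, beside the block. z up
- rack: fixed grey rack, 56 (x) x 150 (y) x 16 mm high, with three equal pockets in a row along y at -45, 0 and +45 mm, each 19 x 29 mm (x, y) and 10 mm deep (pocket floor 6 mm above the table). They hold the cuvette, the vial and the metal bar in any order. Origin: centre of the underside
- cell_mid (a point): centre (half-way up) of the cuvette, a closed upright cell 16 mm (x) x 26 mm (y) and 50 mm high with a white cap (top 4 mm), about 0.03 kg, loose, in one of the rack's pockets at the start, its bottom 6 mm and its top 56 mm above the table, its axes along the rack's. Its two broad sides (facing +x and -x, 16 mm apart) are frosted; its two narrow sides (facing +y and -y) are the clear windows. z up
- window0: clear window of the cuvette on its +y side, 11 mm wide, 44 mm high; belongs to the cuvette
- window1: clear window of the cuvette on its -y side, the same
- vial_mid (a point): bystander: centre of a small round amber vial, 15 mm diameter, 44 mm high, in the rack
- bar_mid (a point): bystander: centre of a square metal bar, 15 x 15 mm, 46 mm high, in the rack
- spool_mid (a point): bystander: centre of a wire spool standing on its flange, 40 mm diameter, 30 mm high, on the table
- pliers_mid (a point): bystander: middle of pliers lying flat, 155 mm long along x, 50 mm wide, 11 mm high
- tweezers_mid (a point): bystander: middle of steel tweezers lying along x, 125 mm long, 16 mm wide, 8 mm high

How it is judged:
On the way, in this order (a step that is already met when the one before it is completed fails the run):
1. block and jar stand upright in the box and are let go (x of block_mid in the frame of kitbox between -0.013 and 0.013 m and y of block_mid in the frame of kitbox between -0.034 and 0.034 m and z of each of block_mid, jar_mid in the frame of kitbox below 0.04 m and angle between each of block_mid, jar_mid's own z axis and vertical below 0.12 rad and contact force between the fingers and block below 0.1 N and x of jar_mid in the frame of kitbox between -0.013 and 0.013 m and y of jar_mid in the frame of kitbox between -0.034 and 0.034 m and contact force between the fingers and jar below 0.1 N and linear speed of each of block, jar below 0.03 m/s and distance of cell_mid from where it was at the start of the episode below 0.02 m), for 0.2 s.
2. the cuvette is out of the rack, in the fingers (height (world z) of cell_mid above 0.05 m and contact force between the fingers and cell above 0.5 N and contact force between cell and rack below 0.1 N), for 0.2 s.
At the end, for the whole second after the job is handed in: Block and jar upright (0.12 rad) on the box floor, still, let go. Cuvette gripped (over 1 N), still, touching nothing else; its centre within 6 mm sideways, 12 mm in height, 25 mm lengthwise of the middle of the light path; upright and windows facing lamp and sensor within 0.17 rad (x of block_mid in the frame of kitbox between -0.013 and 0.013 m and y of block_mid in the frame of kitbox between -0.034 and 0.034 m and z of each of block_mid, jar_mid in the frame of kitbox below 0.04 m and angle between each of block_mid, jar_mid's own z axis and vertical below 0.12 rad and contact force between each of the fingers, cell and block below 0.1 N and x of jar_mid in the frame of kitbox between -0.013 and 0.013 m and y of jar_mid in the frame of kitbox between -0.034 and 0.034 m and contact force between each of the fingers, cell and jar below 0.1 N and linear speed of each of block, jar, cell below 0.03 m/s and x of cell_mid in the frame of beam between -0.006 and 0.006 m and y of cell_mid in the frame of beam between -0.025 and 0.025 m and z of cell_mid in the frame of beam between -0.012 and 0.012 m and angle between cell_mid's own z axis and vertical below 0.17 rad and angle between the y axis of cell_mid and the y axis of beam, either way round below 0.17 rad and contact force between the fingers and cell above 1 N and contact force between cell and tester below 0.1 N and contact force between cell and rack below 0.1 N and contact force between cell and vial below 0.1 N and contact force between cell and bar below 0.1 N); the arm keeps its last pose, push and grip.
It fails at once if the fingers touch a clear window of the cuvette (contact force between the fingers and window0 above 0.3 N or contact force between the fingers and window1 above 0.3 N).
It fails at once if the vial or the bar in the rack is moved more than 20 mm (distance of any of vial_mid, bar_mid from where it was at the start of the episode above 0.02 m).
It fails at once if a bystander on the table is moved more than 30 mm (distance of any of spool_mid, pliers_mid, tweezers_mid from where it was at the start of the episode above 0.03 m).
It fails at once if the block, the jar or the cuvette is dropped (falls free faster than 0.6 m/s) ((linear speed of block above 0.6 m/s and contact force between the fingers and block below 0.01 N) or (linear speed of jar above 0.6 m/s and contact force between the fingers and jar below 0.01 N) or (linear speed of cell above 0.6 m/s and contact force between the fingers and cell below 0.01 N)).
It also fails if it takes over 72 s, if anything falls off the work surface, if the arm or the gripper's body presses on something with over 40 N, if the wrist force passes 120 N, or if a joint passes its speed limit or range.

## Working session

There is one attempt and no reset: what is moved stays moved. The work goes in short steps, each a Python script; the robot and the scene stay as the last script left them, time stands still between calls to the robot, and variables do not carry over. Pictures are saved under pics/ and viewed, and the job is handed in when it is done.

```bash
ls; mkdir -p pics; python3 - <<'E'
from plant import r, solver, sensors, eyes
import cv2
for n in ("scene","top"):
    f=eyes.grab_frame(n); cv2.imwrite(f"pics/{n}0.png",f["pixels"])
    print(n,{k:v for k,v in f.items() if k!="pixels"})
print(sensors.get_state())
E
```

```text
pics
scene {'fovy': 47.072118011087824, 'cx': 323.87448242082064, 'cy': 240.86901616241403, 'xyz': array([ 1.08100467, -0.41963887,  1.02489828]), 'orientation': array([0.85967616, 0.27693259, 0.13917755, 0.40607247])}
top {'fovy': 48.34420513894422, 'cx': 318.56406325647845, 'cy': 235.37744886179823, 'xyz': array([0.35020657, 0.01109051, 1.24558966]), 'orientation': array([ 0.70587077,  0.05132272, -0.06627557, -0.70336334])}
{'time': 0.1, 'joint_positions': array([ 8.96721321e-01,  1.81478363e-01,  1.60787950e+00, -1.87948414e-05,
        1.35381238e+00, -2.06302182e-01]), 'qd': array([ 5.77376018e-04, -9.94258330e-04, -2.10393508e-03,  6.59677069e-04,
       -1.72652030e-03, -4.19821706e-05]), 'joint_efforts': array([ 4.88018250e-04, -4.34816694e+01, -3.42695832e+01,  7.03614322e-02,
        3.39898292e-02, -8.05741615e-05]), 'tool_pos': array([0.25892469, 0.51281718, 0.20760752]), 'eef_rot': array([ 2.75557129e-04,  8.51732046e-01,  5.23977003e-01, -7.39153563e-04]), 'contact_force': array([ 0.04310713, -0.47759632, -0.01812616]), 'moment': array([-0.01266743, -0.03759812,  0.02208466]), 'gripper_width': 1.0022213909221405}
```

View pics/scene0.png

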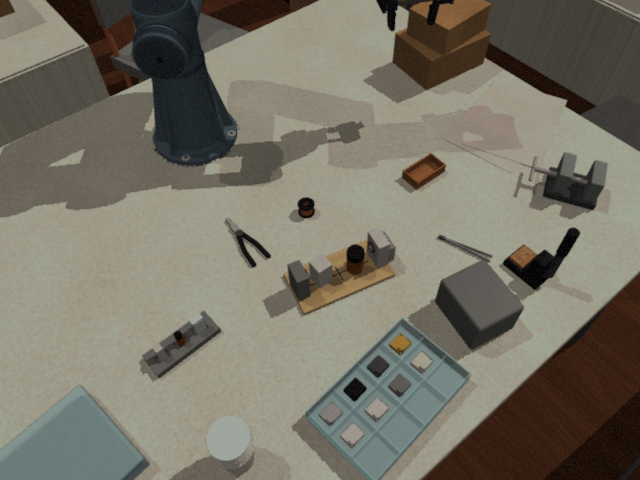

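View pics/top0.png

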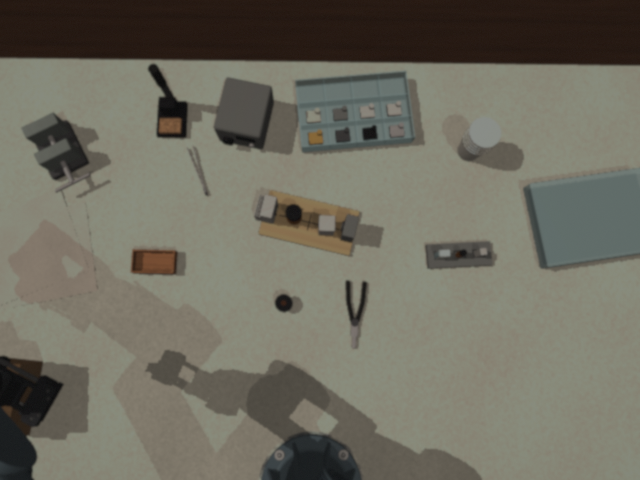

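The overview shows the tester around top (310,222), the kit box at (155,262), the rack at (460,254), pliers at (355,315), the spool at (284,302), and tweezers at (200,172). I'll enlarge crops next.

```bash
cat > h.py <<'E'
import numpy as np, cv2, itertools
from scipy.spatial.transform import Rotation as R
from scipy.optimize import least_squares
class Cam:
    def __init__(s,f):
        s.K=np.array([[240/np.tan(np.radians(f["fovy"])/2),0,f["cx"]],[0,240/np.tan(np.radians(f["fovy"])/2),f["cy"]],[0,0,1]])
        q=f["orientation"]; s.R=R.from_quat([q[1],q[2],q[3],q[0]]).as_matrix(); s.t=np.array(f["xyz"])
    def proj(s,P):
        p=(np.atleast_2d(P)-s.t)@s.R; p=p*[1,-1,-1]
        u=p@s.K.T; return u[:,:2]/u[:,2:]
    def ray(s,uv):
        d=np.linalg.inv(s.K)@[uv[0],uv[1],1]; return s.R@(d*[1,-1,-1])
    def at(s,uv,z):
        d=s.ray(uv); return s.t+d*(z-s.t[2])/d[2]
def crop(img,x0,y0,x1,y1,k,fn):
    c=cv2.resize(img[y0:y1,x0:x1],None,fx=k,fy=k,interpolation=cv2.INTER_CUBIC)
    c=cv2.convertScaleAbs(c,alpha=1.4,beta=10)
    for u in range(x0-x0%10+10,x1,10):
        cv2.line(c,((u-x0)*k,0),((u-x0)*k,6),(0,0,255),1)
        if u%20==0: cv2.putText(c,str(u),((u-x0)*k-10,18),0,.4,(0,0,255),1)
    for v in range(y0-y0%10+10,y1,10):
        cv2.line(c,(0,(v-y0)*k),(6,(v-y0)*k),(0,0,255),1)
        if v%20==0: cv2.putText(c,str(v),(8,(v-y0)*k+4),0,.4,(0,0,255),1)
    cv2.imwrite(fn,c)
E
cat > cr.py <<'E'
E
python3 - <<'E'
from h import *
from plant import eyes
import pickle
S=eyes.grab_frame("scene");T=eyes.grab_frame("top")
pickle.dump((S,T),open("f0.pkl","wb"))
s,t=S["pixels"],T["pixels"]
crop(t,245,180,375,265,6,"pics/t_tester.png")
crop(t,120,235,190,285,10,"pics/t_box.png")
crop(t,418,230,503,278,9,"pics/t_rack.png")
crop(s,275,220,405,320,6,"pics/s_tester.png")
crop(s,395,145,455,195,11,"pics/s_box.png")
crop(s,135,305,230,380,8,"pics/s_rack.png")
E
```

```text
(no output)
```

View pics/t_tester.png

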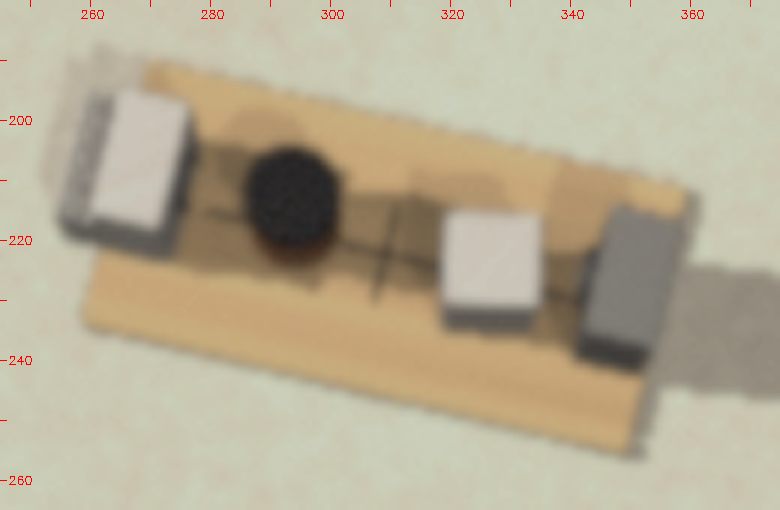

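View pics/s_tester.png

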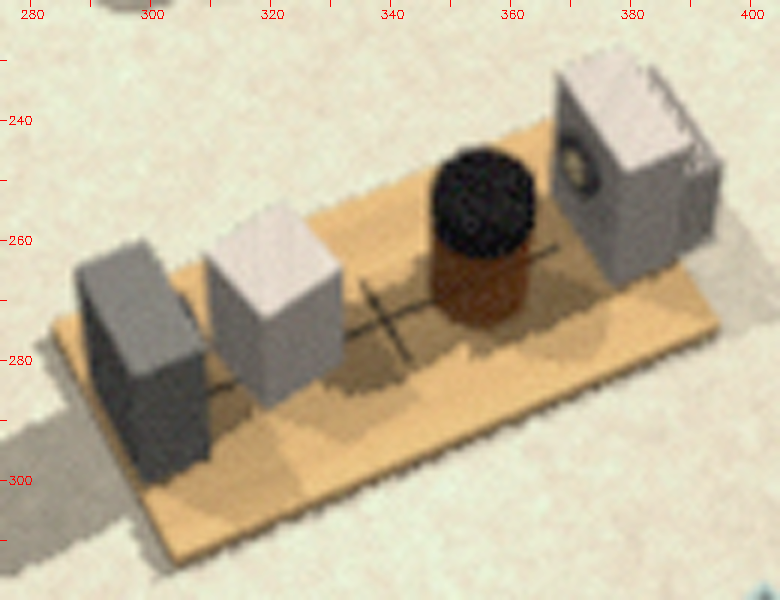

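View pics/t_box.png

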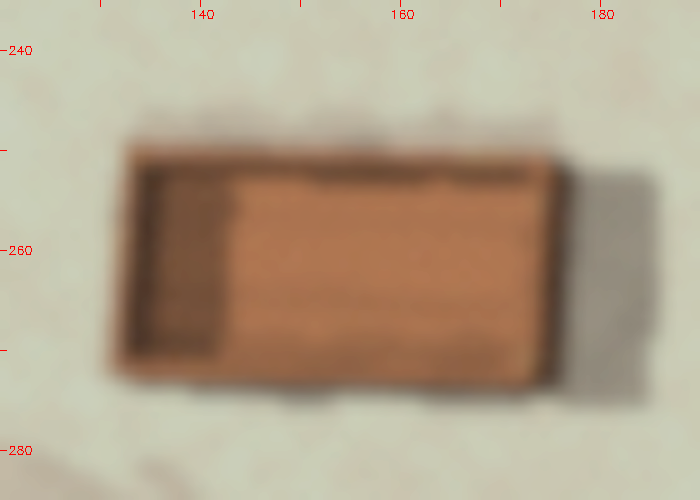

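View pics/s_box.png

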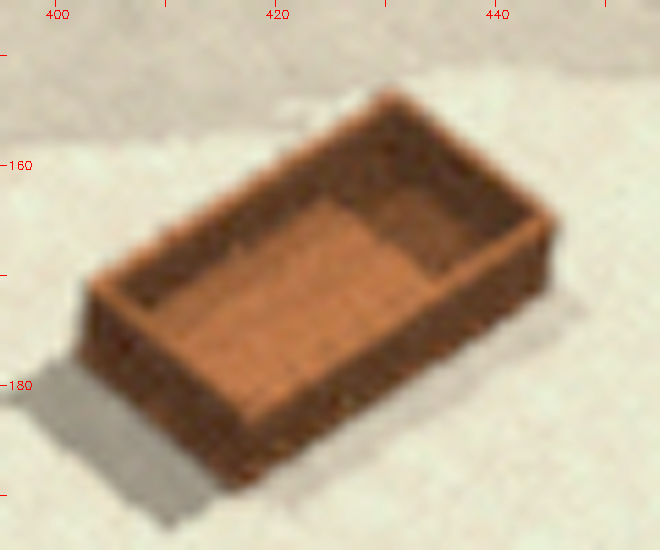

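View pics/t_rack.png

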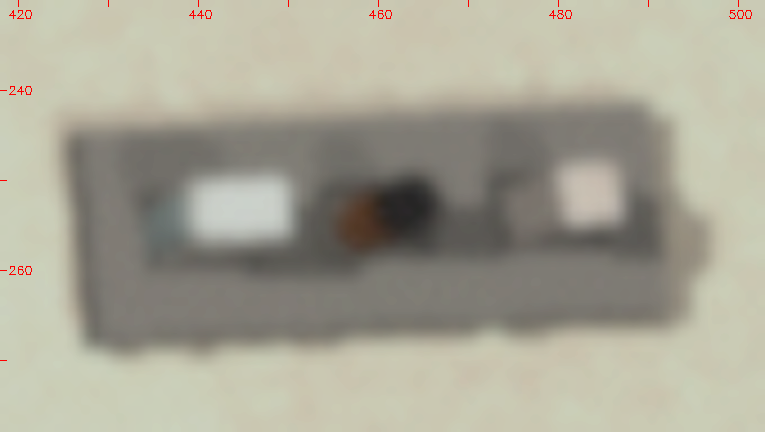

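View pics/s_rack.png

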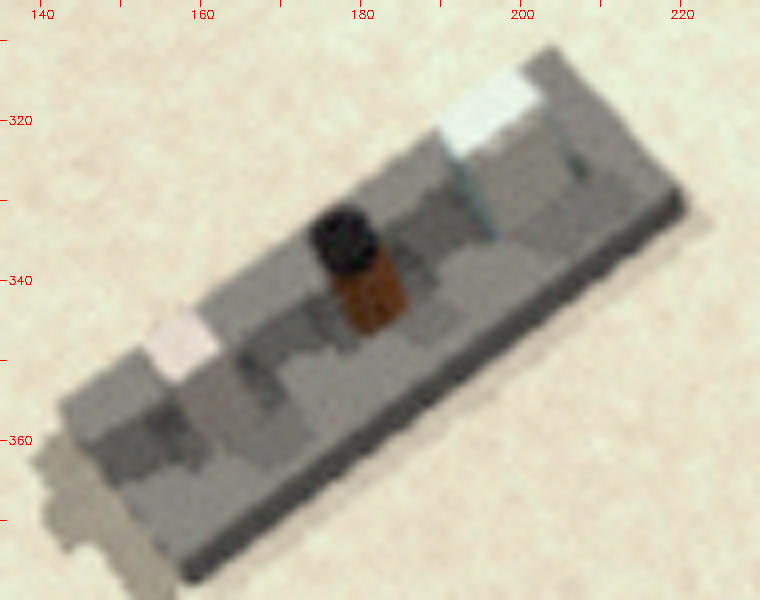

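```bash
cat > fit.py <<'E'
from h import *
import pickle
S,T=pickle.load(open("f0.pkl","rb")); CS,CT=Cam(S),Cam(T)
def C(hx,hy,z): return [(hx,hy,z),(hx,-hy,z),(-hx,-hy,z),(-hx,hy,z)]
d=.001
obj={
"tester":([*zip(C(.055,.11,.01),[(269.2,190),(361.3,211.7),(351.7,255.8),(258.8,233.7)]),((0,0,.01),(309.2,221.7))],
  [((-.055,-.11,.01),(283.7,274.2)),((.055,-.11,.01),(304.7,312.5)),((.055,.11,.01),(394.7,273.7)),((0,0,.01),(339.5,273.3))],(.62,.03,-.2)),
"block":([*zip([(.018,.018,.074),(.018,-.018,.074),(-.018,-.018,.074),(-.018,.018,.074)],[(320,215),(335.5,215.5),(335,230.8),(318.3,230.8)])],
  [((-.018,.018,.074),(322,253.8)),((.018,.018,.074),(332.2,264.7)),((.018,-.018,.074),(319.7,273)),((-.018,-.018,.074),(309.2,262.2)),((.018,-.018,.01),(319.2,288))],(.6,0,0)),
"jar":([((0,0,.074),(293.8,212.5))],[((0,0,.074),(355.5,252))],(.62,.06,0)),
"box":([*zip(C(.027,.049,.026),[(133,250),(175.2,251),(174.5,273.5),(131,272.2)])],
  [*zip(C(.027,.049,.026),[(445.5,164.5),(417.7,183.2),(403.4,170.9),(430.5,153.2)]),((.027,-.049,0),(416.4,189.7)),((-.027,-.049,0),(402.7,177.3)),((.027,.049,0),(444.8,171.4))],(.5,.4,0)),
"rack":([*zip(C(.028,.075,.016),[(425.8,245),(490.8,241.7),(493.6,266.1),(427.8,268.7)])],
  [*zip(C(.028,.075,.016),[(220.6,328.8),(158.1,375.6),(142.8,355.6),(204,310.6)])],(.5,-.3,0)),
"cell":([*zip(C(.008,.013,.056),[(438.9,249.7),(450.4,249.7),(450.4,257),(438.6,257)])],
  [*zip(C(.008,.013,.056),[(203.4,317.5),(192.5,324.6),(190,321),(200.4,313.1)])],(.5,-.27,0)),
}
def tr(p,P):
    c,s=np.cos(p[2]),np.sin(p[2]); P=np.array(P)
    return np.c_[p[0]+c*P[:,0]-s*P[:,1],p[1]+s*P[:,0]+c*P[:,1],P[:,2]]
def f(p,a,cam):
    return (cam.proj(tr(p,[x[0] for x in a]))-np.array([x[1] for x in a])).ravel()
if __name__=="__main__":
  for n,(a,b,p0) in obj.items():
    for m in ("both","top","scene"):
        fn={"both":lambda p:np.r_[f(p,a,CT),f(p,b,CS)],"top":lambda p:f(p,a,CT),"scene":lambda p:f(p,b,CS)}[m]
        o=least_squares(fn,p0,loss="soft_l1"); res=fn(o.x)
        print(n,m,o.x.round(4),"rms px",np.sqrt(np.mean(res**2)).round(2), res.round(1).tolist() if m=="both" else "")
E
python3 fit.py
```

```text
tester both [ 0.5884  0.0062 -0.2275] rms px 0.74 [0.6, -0.1, -1.1, -0.8, -1.6, 0.0, -0.4, 0.6, 0.4, 0.9, -0.7, -0.3, -0.5, 1.2, 1.0, 0.0, -0.2, 0.5]
tester top [ 0.5887  0.0053 -0.229 ] rms px 0.73 
tester scene [ 0.5878  0.0071 -0.2263] rms px 0.6 
block both [ 0.5749 -0.0332 -0.0342] rms px 0.59 [-0.4, -0.1, 0.2, 0.1, 0.2, 0.6, 0.7, -0.0, 0.5, -0.7, 0.8, -0.3, -0.6, 0.4, -0.5, -0.4, 0.6, 1.6]
block top [ 0.5753 -0.0328 -0.0396] rms px 0.34 
block scene [ 0.5746 -0.0335 -0.0259] rms px 0.7 
jar both [0.5991 0.0413 0.    ] rms px 0.23 [0.3, -0.2, 0.1, -0.3]
jar top [0.5988 0.0419 0.    ] rms px 0.0 
jar scene [0.5996 0.0406 0.    ] rms px 0.0 
box both [ 0.4924  0.3623 -0.011 ] rms px 0.58 [-0.6, -0.4, 0.2, -0.7, -0.4, 0.3, -0.3, 1.0, 0.7, 0.2, 0.1, 0.1, -1.0, -0.2, 0.2, -0.5, 0.1, 0.7, -1.3, 0.6, -0.3, 0.5]
box top [ 0.4925  0.3617 -0.018 ] rms px 0.5 
box scene [ 0.492   0.3631 -0.0074] rms px 0.55 
rack both [ 0.5127 -0.3435  0.0547] rms px 0.65 [0.7, -0.5, -0.8, -0.3, -1.0, -1.0, 0.8, -0.3, -0.2, -0.9, -0.8, -0.2, -0.7, -0.1, 0.5, -0.5]
rack top [ 0.5115 -0.3436  0.0493] rms px 0.61 
rack scene [ 0.5139 -0.3434  0.0568] rms px 0.43 
cell both [ 0.5109 -0.2985 -0.011 ] rms px 0.62 [-0.0, -0.1, -0.1, 0.1, 0.1, -0.2, 0.4, -0.3, 0.9, 0.3, 0.4, 0.6, -1.2, -1.4, -0.3, -0.8]
cell top [ 0.5106 -0.2983 -0.0129] rms px 0.18 
cell scene [ 0.5115 -0.2989  0.0011] rms px 0.81
```

The two views agree to within about 2 mm. The cell fit also matches its pocket position computed from the rack pose, and the block is 0.19 rad to the tester, inside its 0.2 limit. Next I grasp the block.

```bash
cat >> h.py <<'E'
def q(phi): return [0,float(np.cos(phi/2)),float(np.sin(phi/2)),0]
TE=np.array([.5884,.0062,-.2275]); BL=np.array([.5749,-.0332,-.036]); JA=np.array([.5991,.0413])
BOX=np.array([.4924,.3623,-.011]); RK=np.array([.5127,-.3435,.0547])
def loc(p,x,y):
    c,s=np.cos(p[2]),np.sin(p[2]); return np.array([p[0]+c*x-s*y,p[1]+s*x+c*y])
def st(sensors,tag=""):
    s=sensors.get_state(); print(tag,"t",round(s["time"],2),"tcp",np.round(s["tool_pos"],4),"phi",round(float(2*np.arctan2(s["eef_rot"][2],s["eef_rot"][1])),3),"F",np.round(s["contact_force"],1),"w",round(s["gripper_width"]*88,1),flush=True)
E
python3 - <<'E'
from h import *
from plant import r,solver,sensors,eyes
st(sensors)
r.move_to([BL[0],BL[1],.16],q(BL[2])); st(sensors,"above")
r.move_linear([BL[0],BL[1],.041]); st(sensors,"down")
r.gripper_to(0.0,30); st(sensors,"grip")
f=eyes.grab_frame("scene"); crop(f["pixels"],255,160,415,320,4,"pics/s_grip1.png")
r.move_linear([BL[0],BL[1],.16]); st(sensors,"lift")
E
```

```text
t 0.2 tcp [0.2591 0.513  0.2079] phi 1.103 F [-0.3  0.5  0.2] w 88.2
above t 2.46 tcp [ 0.5749 -0.0322  0.1601] phi -0.034 F [-0.6 -1.   0. ] w 88.2
down t 3.4 tcp [ 0.5758 -0.0333  0.042 ] phi -0.036 F [ 0.6 -0.1  0.2] w 88.2
grip t 4.26 tcp [ 0.5748 -0.0332  0.041 ] phi -0.036 F [-0.3  0.   0.5] w 34.5
lift t 5.25 tcp [ 0.5741 -0.033   0.1588] phi -0.036 F [-0.2  0.2 -3. ] w 35.3
```

View pics/s_grip1.png

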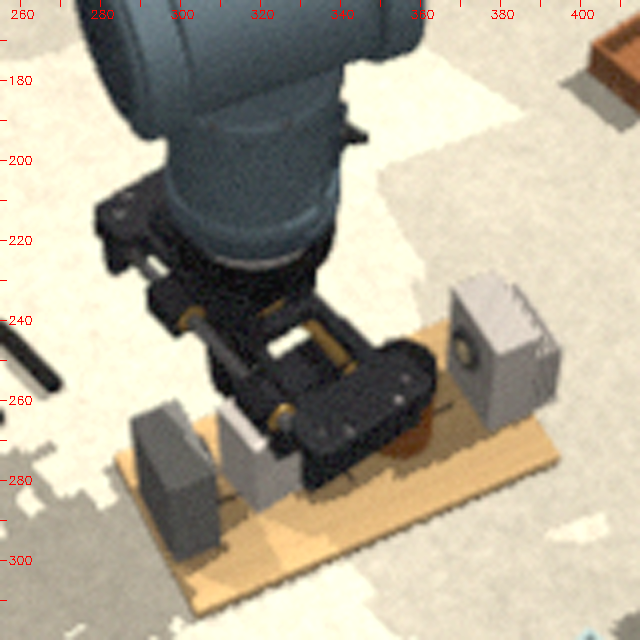

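The picture shows the fingers on the block's ±x faces with the jar and posts clear. The force reading of about 3 N confirms the block is held. Next I hover over the box and check.

```bash
python3 - <<'E'
from h import *
from plant import r,solver,sensors,eyes
p=loc(BOX,0,-.0215)
r.move_to([*p,.13],q(BOX[2])); st(sensors,"hover")
r.move_linear([*p,.068]); r.wait(.2); st(sensors,"low")
for n in("scene","top"):
    f=eyes.grab_frame(n)
    b=(370,110,480,210) if n=="scene" else (110,220,210,300)
    crop(f["pixels"],*b,6,f"pics/{n}_hov1.png")
E
```

```text
hover t 6.68 tcp [0.4929 0.3399 0.13  ] phi -0.012 F [ 0.7  0.1 -2.5] w 35.1
low t 7.45 tcp [0.4932 0.3412 0.0695] phi -0.011 F [ 0.6  0.3 -2.7] w 34.8
```

View pics/scene_hov1.png

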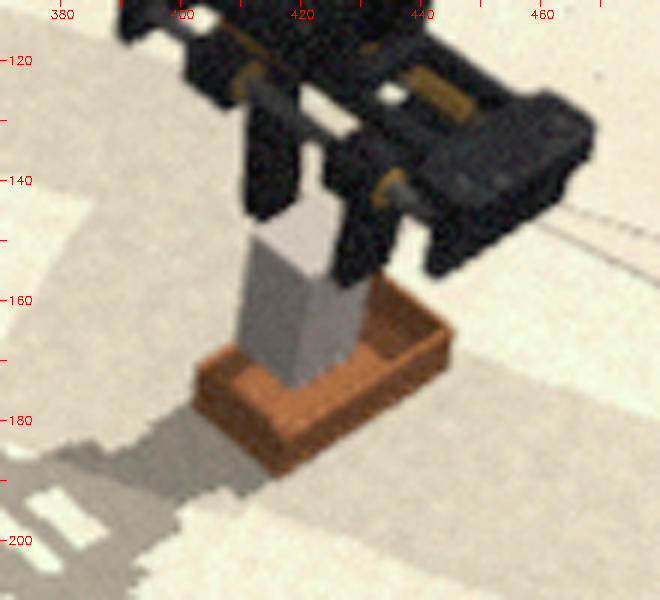

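View pics/top_hov1.png

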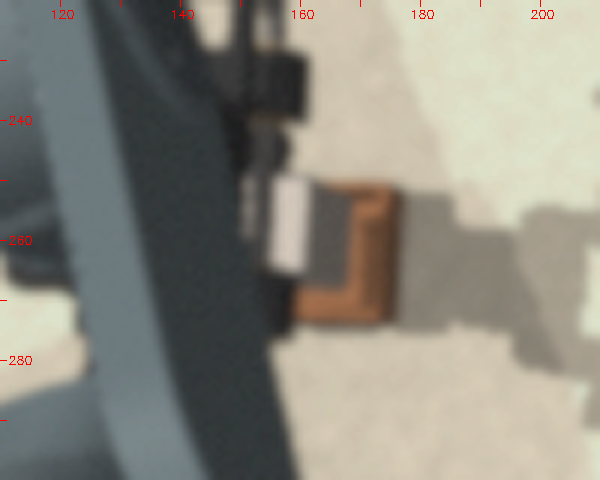

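```bash
python3 - <<'E'
from fit import *
from h import *
P=tr([.4932,.3412,-.011],[(.018,-.018,.0385),(.018,-.018,.1025),(-.018,-.018,.1025),(-.018,-.018,.0385)])
print(CS.proj(P).round(1)); print(CT.proj(P).round(1))
for u,z in(((419.5,174.7),.0385),((423,156.3),.1025),((412.2,149.5),.1025)):print(CS.at(u,z).round(4))
print(P.round(4))
E
```

```text
[[419.1 176. ]
 [422.5 157.2]
 [411.7 148.7]
 [408.7 167.6]]
[[169.5 253. ]
 [162.  249. ]
 [160.9 265.7]
 [168.6 268.8]]
[0.5086 0.3268 0.0385]
[0.5097 0.3258 0.1025]
[0.4777 0.3223 0.1025]
[[0.511  0.323  0.0385]
 [0.511  0.323  0.1025]
 [0.475  0.3234 0.1025]
 [0.475  0.3234 0.0385]]
```

The block is where predicted to within about 2 mm (bottom front corner at scene (419.5,175), predicted (419,176)). I lower it now.

```bash
python3 - <<'E'
from h import *
from plant import r,solver,sensors,eyes
p=loc(BOX,0,-.0215)
print(r.move_linear([*p,.041],vel=.06,max_force=8)); st(sensors,"a")
r.wait(.2)
print(r.move_linear([*p,.030],vel=.02,max_force=4)); st(sensors,"touch")
f=eyes.grab_frame("scene"); crop(f["pixels"],370,110,480,210,6,"pics/s_dn1.png")
E
```

```text
False
a t 8.15 tcp [0.4919 0.3407 0.0405] phi -0.011 F [-0.4 -0.  -2.4] w 34.8
True
touch t 8.75 tcp [0.4923 0.3409 0.0349] phi -0.011 F [-1.7 -0.6  5.2] w 34.8
```

View pics/s_dn1.png

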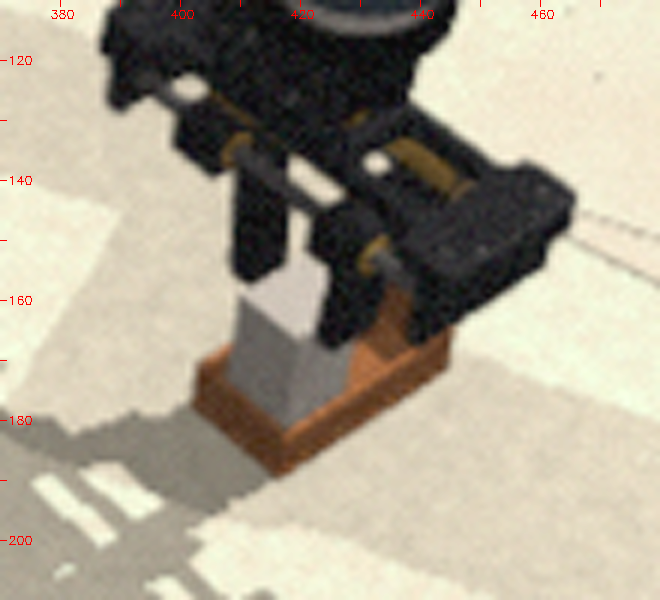

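Contact came at TCP z 0.0349, as expected for the floor (0.035), and the block is inside the walls. I release it and go for the jar.

```bash
python3 - <<'E'
from h import *
from plant import r,solver,sensors,eyes
p=loc(BOX,0,-.0215)
r.gripper_to(0.8); r.move_linear([*p,.15]); st(sensors,"up")
r.move_to([*JA,.16],q(TE[2])); 
f=eyes.grab_frame("scene"); crop(f["pixels"],385,130,465,200,8,"pics/s_blk.png")
r.move_linear([*JA,.041]); st(sensors,"down")
r.gripper_to(0.0,20); st(sensors,"grip")
r.move_linear([*JA,.16]); r.wait(.1);st(sensors,"lift")
f=eyes.grab_frame("top"); crop(f["pixels"],110,180,370,300,3,"pics/t_blk.png")
f=eyes.grab_frame("scene"); crop(f["pixels"],280,170,420,310,4,"pics/s_jar.png")
E
```

```text
up t 10.4 tcp [0.4915 0.3405 0.1489] phi -0.011 F [-0.6 -0.2  0. ] w 70.4
down t 12.6 tcp [0.5999 0.0414 0.042 ] phi -0.227 F [-0.2 -0.1  0.8] w 70.2
grip t 13.22 tcp [0.5992 0.0413 0.0413] phi -0.228 F [-0.5  0.5  3.4] w 36.3
lift t 14.27 tcp [0.5981 0.0414 0.1584] phi -0.227 F [-0.2  0.  -1. ] w 36.3
```

View pics/s_blk.png

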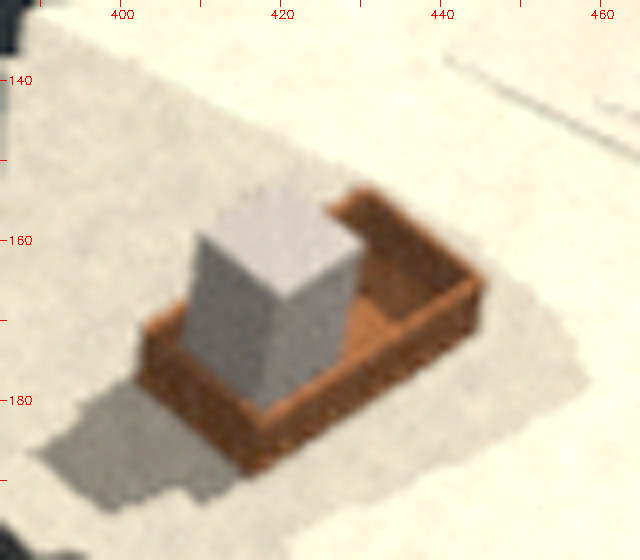

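View pics/t_blk.png

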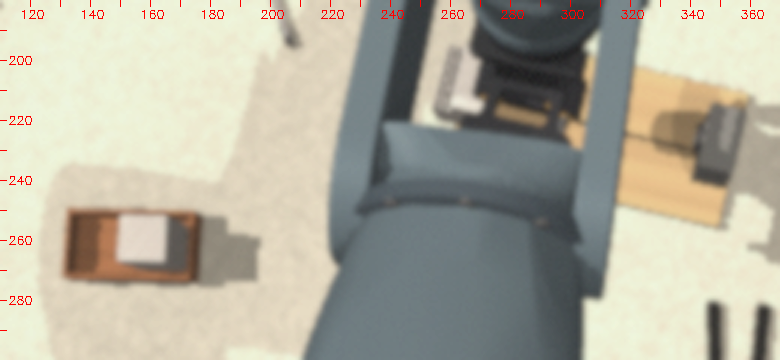

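View pics/s_jar.png

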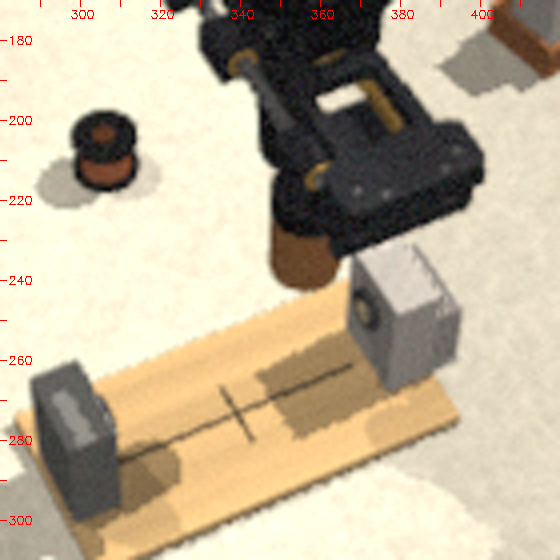

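The block stands upright in the box, top front corner at scene (420.4,167.1). The jar is held, and the deck cross is now clear at (339,273). I'll check the block and cross positions, then hover the jar.

```bash
python3 - <<'E'
from fit import *
from h import *
from plant import r,sensors,eyes
b=[((.018,-.018,.068),(420.4,167.1)),((-.018,-.018,.068),(409.8,159)),((.018,.018,.068),(430.4,160.4))]
o=least_squares(lambda p:f(p,b,CS),(.49,.34,0)).x
d=o[:2]-BOX[:2];print("block",o.round(4),"in box",d.round(4))
print("cross",CS.at((339.2,273.3),.01).round(4)); e=CS.at((368,261.3),.01)-CS.at((308.7,285),.01);print("yaw",np.arctan2(-e[0],e[1]))
p=loc(BOX,0,.0215)
r.move_to([*p,.13],q(BOX[2])); r.move_linear([*p,.075]); r.wait(.2); st(sensors,"low")
g=eyes.grab_frame("scene")
crop(g["pixels"],370,110,480,210,6,"pics/s_hov2.png")
crop(eyes.grab_frame("top")["pixels"],100,220,200,300,6,"pics/t_hov2.png")
th=np.linspace(0,6.283,9)[:-1]
z=.075-.031
print(CS.proj(np.c_[p[0]+.0185*np.cos(th),p[1]+.0185*np.sin(th),0*th+z]).round(1).tolist())
E
```

```text
block [0.4918 0.3406 0.0089] in box [-0.0006 -0.0217]
cross [0.5873 0.0069 0.01  ]
yaw -0.25087534762318653
low t 16.43 tcp [0.4937 0.3842 0.0765] phi -0.011 F [ 0.4 -1.1 -0.5] w 36.4
[[437.1, 162.7], [439.2, 159.0], [436.9, 155.1], [431.5, 153.2], [426.2, 154.4], [424.1, 158.1], [426.3, 162.1], [431.7, 164.0]]
```

View pics/s_hov2.png

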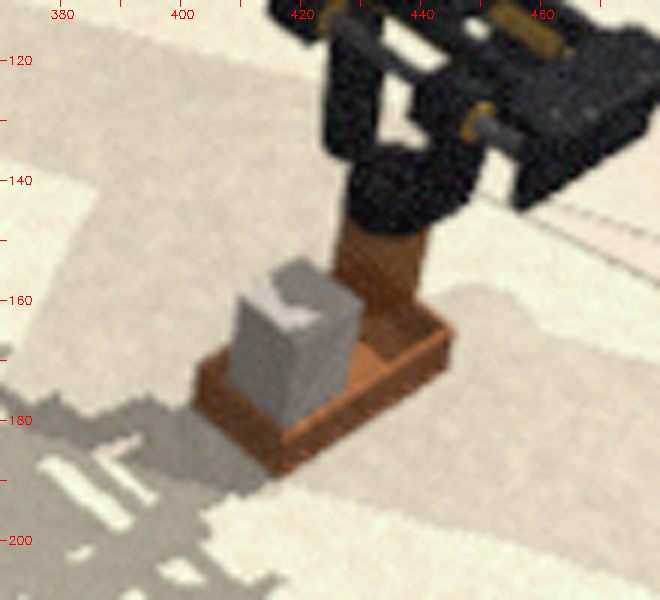

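View pics/t_hov2.png

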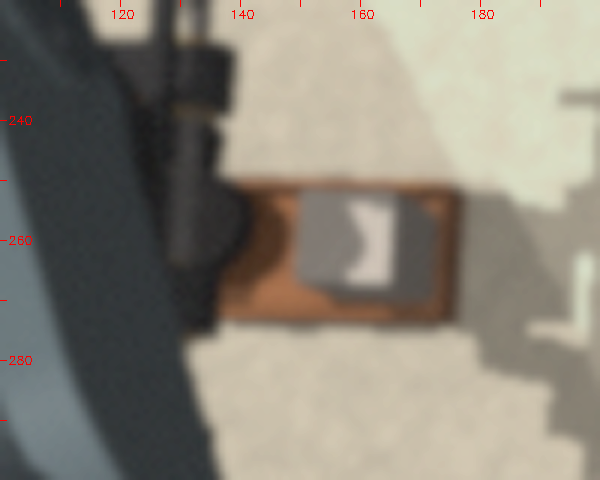

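The jar's base spans about 425.5–439.7 px against a predicted 424–439. The block is at (-0.6,-21.7) mm in the box, so I shift the jar 1 mm toward it and lower.

```bash
python3 - <<'E'
from h import *
from plant import r,solver,sensors,eyes
p=loc(BOX,0,.0205)
print(r.move_linear([*p,.041],vel=.06,max_force=8)); st(sensors,"a")
r.wait(.2)
print(r.move_linear([*p,.030],vel=.02,max_force=4)); st(sensors,"touch")
s=sensors.get_state()["tool_pos"][2]
if s<.037:
    r.gripper_to(0.8); r.move_linear([*p,.15]); st(sensors,"up")
    c=loc(RK,0,.045); r.move_to([*c,.12],q(RK[2])); st(sensors,"cell")
f=eyes.grab_frame("scene"); crop(f["pixels"],385,130,465,200,8,"pics/s_jb.png"); crop(f["pixels"],120,250,240,380,5,"pics/s_cellhov.png")
f=eyes.grab_frame("top"); crop(f["pixels"],100,220,200,300,6,"pics/t_jb.png")
E
```

```text
False
a t 17.25 tcp [0.4927 0.3828 0.0409] phi -0.011 F [-0.9 -0.4 -0.8] w 35.9
True
touch t 17.84 tcp [0.4926 0.3829 0.035 ] phi -0.011 F [-0.4  0.6  3.4] w 36.4
up t 19.42 tcp [0.4919 0.3824 0.1489] phi -0.011 F [ 0.  -0.2 -0.4] w 70.4
cell t 21.84 tcp [ 0.5107 -0.2977  0.12  ] phi 0.056 F [-0.2 -0.4 -0.9] w 70.3
```

View pics/s_jb.png

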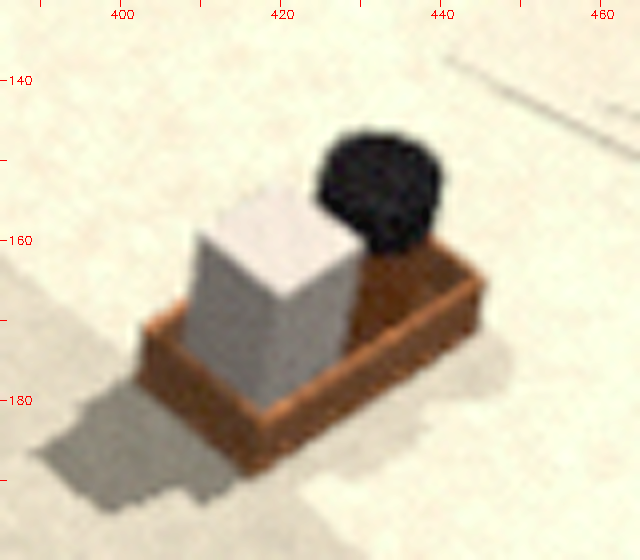

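View pics/t_jb.png

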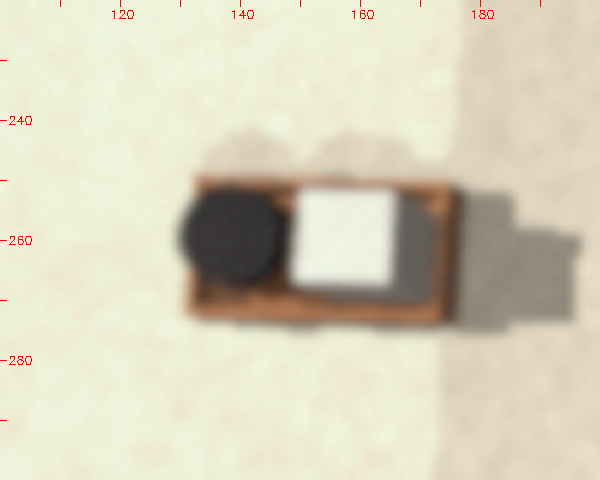

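View pics/s_cellhov.png

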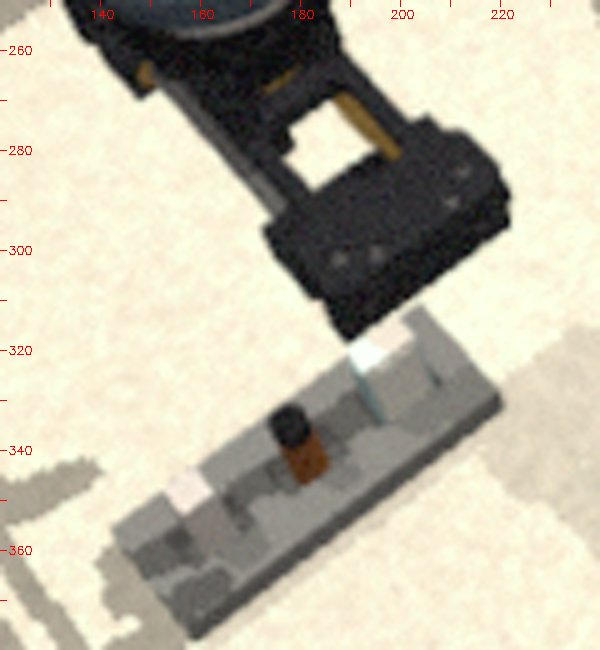

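Block and jar stand upright side by side in the box (cap centre at top (139,259), block top centre at (157.5,259)). The rack is undisturbed. Now the cuvette.

```bash
python3 - <<'E'
from h import *
from plant import r,solver,sensors,eyes
ct=Cam(eyes.grab_frame("top"))
print("jar in box",(ct.at((139.2,259.3),.068)[:2]-BOX[:2]).round(4),"block",(ct.at((157.5,259.3),.068)[:2]-BOX[:2]).round(4))
c=np.array([.5105,-.2985])
r.gripper_to(0.55)
print(r.move_linear([*c,.022],vel=.1,max_force=6)); r.wait(.15); st(sensors,"down")
f=eyes.grab_frame("top"); crop(f["pixels"],400,220,510,290,7,"pics/t_cd.png")
f=eyes.grab_frame("scene"); crop(f["pixels"],140,260,240,370,6,"pics/s_cd.png")
E
```

```text
jar in box [0.0003 0.0188] block [ 0.0004 -0.0213]
False
down t 23.78 tcp [ 0.511  -0.2989  0.0228] phi 0.055 F [ 1.1 -0.3  0.1] w 48.5
```

View pics/s_cd.png

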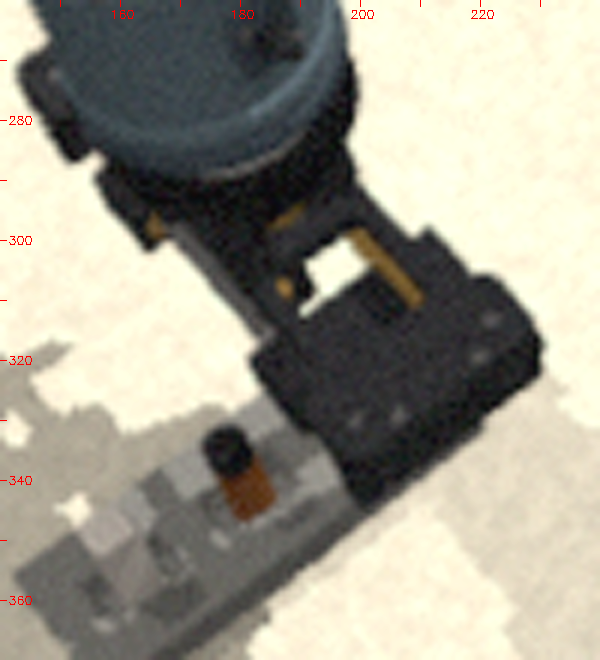

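View pics/t_cd.png

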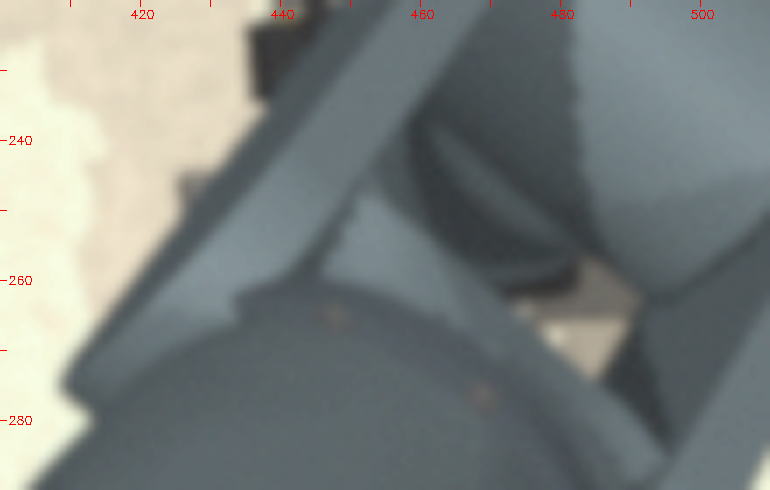

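The gripper hides the cuvette in both views, but there was no contact on the way down and the vial and bar are untouched. I grip and lift straight up.

```bash
python3 - <<'E'
from h import *
from plant import r,solver,sensors,eyes
c=np.array([.5105,-.2985])
r.gripper_to(0.0,12); st(sensors,"grip")
r.move_linear([*c,.16],vel=.1); r.wait(.2); st(sensors,"lift")
f=eyes.grab_frame("scene"); crop(f["pixels"],120,220,240,370,4,"pics/s_lift.png")
E
```

```text
grip t 24.5 tcp [ 0.5106 -0.2986  0.0221] phi 0.055 F [0.  0.5 0.8] w 13.6
lift t 26.23 tcp [ 0.5103 -0.2983  0.1595] phi 0.055 F [-0.5 -0.5  0.2] w 13.7
```

View pics/s_lift.png

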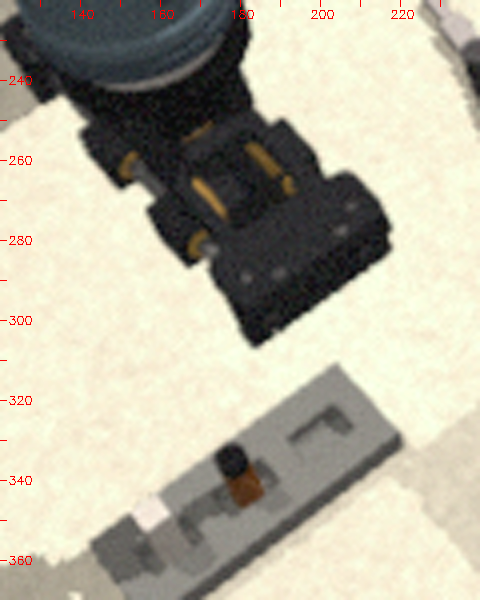

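The pocket at (202,330) is empty and the cuvette is in the fingers. Next I take it to the light path.

```bash
python3 - <<'E'
from h import *
from plant import r,solver,sensors,eyes
b=[.588,.0065]
r.move_to([*b,.16],q(-.23)); r.wait(.1); st(sensors,"above")
f=eyes.grab_frame("scene"); crop(f["pixels"],280,170,410,320,4,"pics/s_b0.png")
print(r.move_linear([*b,.051],vel=.08,max_force=8)); r.wait(.3); st(sensors,"at beam")
f=eyes.grab_frame("scene"); crop(f["pixels"],280,210,410,320,6,"pics/s_b1.png")
f=eyes.grab_frame("top"); crop(f["pixels"],245,180,375,265,6,"pics/t_b1.png")
E
```

```text
above t 27.58 tcp [0.5881 0.0052 0.16  ] phi -0.231 F [-0.3 -0.4 -0. ] w 13.6
False
at beam t 29.44 tcp [0.5881 0.0065 0.0512] phi -0.23 F [-0.1  0.2 -0.5] w 13.5
```

View pics/s_b1.png

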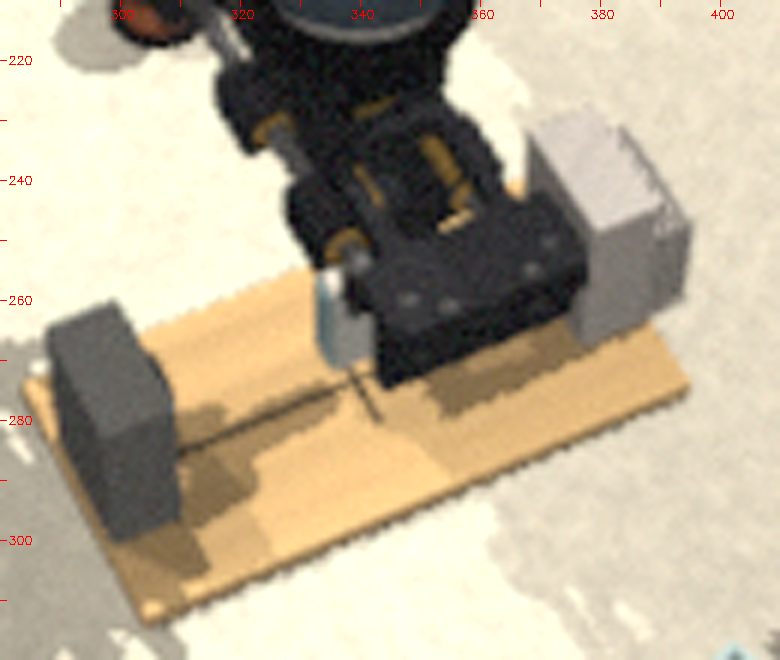

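View pics/s_b0.png

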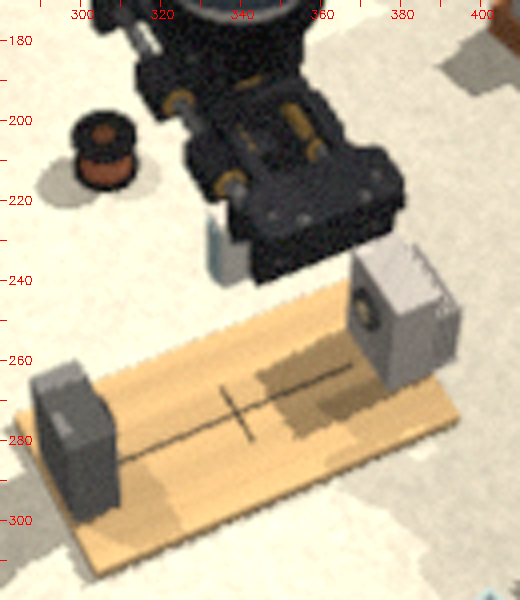

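View pics/t_b1.png

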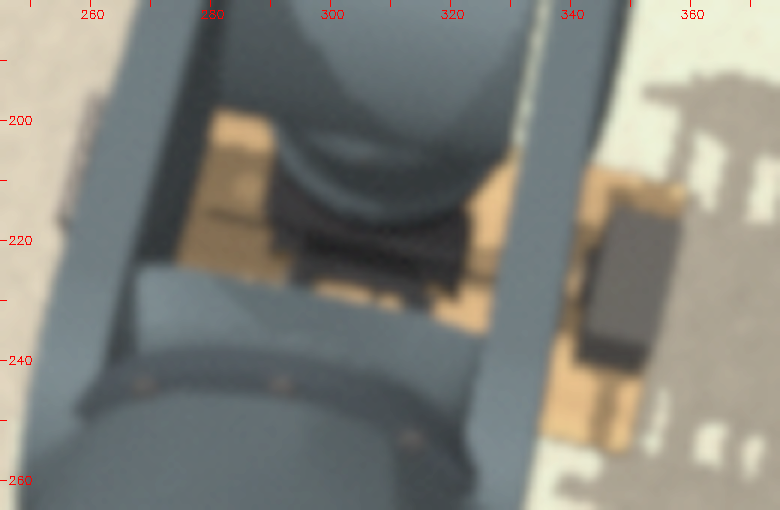

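The cuvette hangs upright between the posts. Its visible bottom edge is near scene (333,268.7)–(337.5,271.7). I'll compare that with the prediction.

```bash
python3 - <<'E'
from fit import *
P=tr([.588,.0065,-.23],[(.008,-.013,.035),(-.008,-.013,.035),(-.008,-.013,.085)])
print(CS.proj(P).round(1),P.round(4))
for u in((337.5,271.7),(333.3,268.7)):print(CS.at(u,.035).round(4))
E
python3 - <<'E'
from h import *
from plant import sensors,eyes
f=eyes.grab_frame("scene"); crop(f["pixels"],320,240,360,285,14,"pics/s_b2.png"); crop(f["pixels"],120,120,460,380,2,"pics/s_all.png")
E
```

```text
[[335.6 272.4]
 [332.3 266.8]
 [332.2 253.5]] [[ 0.5928 -0.008   0.035 ]
 [ 0.5772 -0.0043  0.035 ]
 [ 0.5772 -0.0043  0.085 ]]
[ 0.594  -0.0038  0.035 ]
[ 0.5824 -0.0058  0.035 ]
```

View pics/s_b2.png

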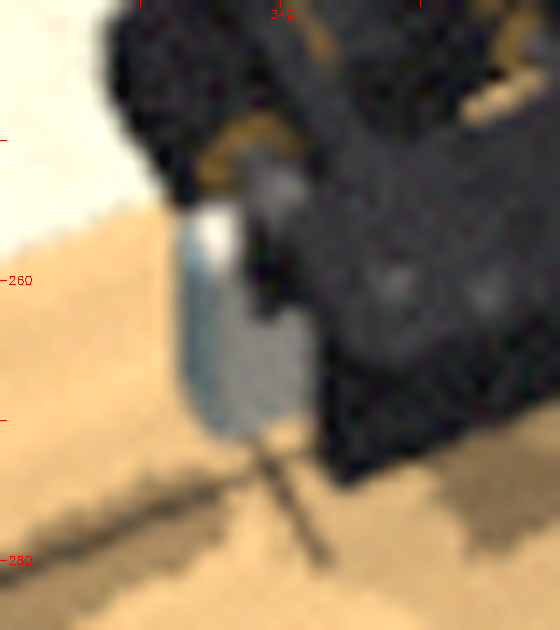

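View pics/s_all.png

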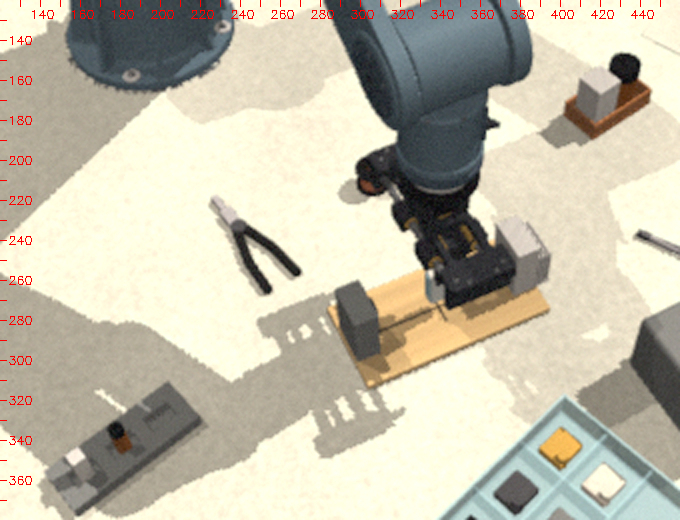

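The measured bottom corners are (336.8,271.2) and (333,266.8), against predictions of (335.6,272.4) and (332.3,266.8). That is 2–3 mm off, mostly lengthwise, where 25 mm is allowed. The side edge is vertical and everything else is in place, so I hand in.

```bash
python3 - <<'E'
from h import *
from plant import sensors,close_job
st(sensors,"final"); print(close_job())
E
```

```text
final t 29.59 tcp [0.588  0.0065 0.0511] phi -0.23 F [ 0.2 -0.5 -0.4] w 13.6
the job is handed in; nothing more can be done
None
```

I handed the job in at about 29.6 s of the 72 s allowed. It returned no verdict. The arm is holding the cuvette in the light path.

- **Block and jar:** Both were lowered until they touched the box floor (TCP at 0.035 m, as expected) and then released. Afterwards they stood upright side by side, at about (0, -21) mm for the block and (0, +19) mm for the jar in the box frame.
- **Cuvette:** I gripped it by its frosted sides at 12 N. At the hand-in it hung upright between the posts, centred about 60 mm above the table and aligned with the light path. Its visible bottom corners were 2–3 mm from the prediction, mostly along the light path, where 25 mm is allowed.
- **Everything else:** The vial, bar, pliers and spool looked unmoved in the final picture. I did not measure them or the tweezers.

**Doubtful points:**
- **Hidden grasp:** The gripper hid the cuvette in both views during the grasp. That the clear windows were not touched rests on the aim and on no contact being felt on the way down, not on a picture.
- **Reported opening:** The gripper showed 13.6 mm on the 16 mm cell. It also read 1–2 mm low on the block and jar.
- **Tester yaw:** One rough check, off the line on the deck, gave -0.25 rad against the fitted -0.23 rad. Both are well within the 0.17 rad tolerance.

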